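# Lock the engraver's die holder with its T-key

## Task

The die holder on the engraver's bench is not locked yet. From the wooden rack take the T-headed locking key (the one with the flat wing handle), put its T-head lengthwise down through the long slot of the die holder until its collar sits flat on the plate, give it a quarter turn so that the head lies square across the slot underneath, and let go of it there. Leave the other two tools hanging in the rack.

Things in the scene. Friction and masses are not known exactly. Their poses are not given: they have to be found in the camera images.
- t_key: Locking key, 0.18 kg, hanging upright by its collar in the rack. Origin: centre of collar underside; z up; x along the wing handle and the T-head, which are parallel. Sizes mm: wooden wing handle 60 (x) by 16 (y), z 20 to 54, gripped across its thickness; collar dia 46, z 0 to 6; stem dia 14; T-head 44 (x) by 14 (y), z -26 to -16. It lifts straight up and out of the rack. Its place of the three varies.
- slot (a point): Centre of the slot in the fixed steel die holder, level with the plate's top, 50 mm above the bench. Slot 56 mm long along this point's y, 26 wide along x; z up. Plate 10 mm thick, over a hollow 32 mm deep where the T-head can turn either way. A round die (seat dia 86) stands on the plate, centre 98 mm away along +x, top 25 mm above the plate; else the plate is clear.
- ball_tool: Bystander in the rack, leave it hanging: round wooden mushroom handle dia 44 over a 46 mm collar, plain round shank. Origin: centre of collar underside, z up; top at z 56 mm. Rack: two fixed wooden rails 300 mm long, tops 50 mm above the bench, 26 mm gap; three tools hang in the gap by their collars, about 85 mm apart; the T-head lies along the gap.
- stick_tool: Bystander in the rack, leave it hanging: slim straight wooden handle dia 26 over a 46 mm collar, plain round shank. Origin: centre of collar underside, z up; top at z 52 mm.
Not all that is in view belongs to the job. What is shaped like the t_key but black or pink is not meant.

How it is judged:
By the outcome, as a careful person would: the job done as asked, in the order asked, and still so for the second after the job is handed in, with the robot touching nothing.
It also fails if it takes over 45 s, if anything falls off the work surface, if the arm or the gripper's body presses on something with over 40 N, if the wrist force passes 120 N, or if a joint passes its speed limit or range.

## Robot

A 6-joint arm with a two-finger parallel gripper is mounted at the origin on the work surface. World frame = base frame: x ahead of the robot, y to its left, z up, the work surface at z = 0. Lengths are in m, angles in rad, forces in N, time in s.
With the tool pointing down it reaches from about 0.375 to 0.9 m from the base axis. Payload 3.1 kg.
Tool frame: the origin (TCP) lies between the finger pads; the fingertips stand 17 mm ahead of it and the grasp point (between the pads) lies 2 mm behind it; z points along the fingers, y is the line along which they close (so a half turn about z gives the same grasp; the last joint's range is limited). The gripper opens to 85 mm and grips with 20 to 120 N. Pads are 22 mm wide; open, the fingers measure 114 mm over their backs; the gripper's body (76 mm by 85 mm) begins 54 mm behind the grasp point. The pads swing forward as they close: fully open they stand 13 mm farther back than shut.
Start: joints at [-1.373, 0.527, 1.433, -0, 1.181, -0.178], TCP at [0.23, -0.581, 0.214] pointing down, gripper open.
Joint ranges: [-3.08, 3.08], [-0.75, 2.2], [0.22, 2.44], [-1.43, 4.57], [0, 2.65], [-2.85, 2.85]. Speed limits (rad/s): [2.79, 2.79, 3.14, 3.14, 3.14, 3.14].

## Interface

Orientations are given as a unit quaternion [x, y, z, w].
In Python, from station import sense, vision, order gives the robot as it stands.
- The arm moves only by the shell command python3 -m crank 'ROWS' [OPENING] [FORCE]. ROWS is JSON, a list of rows, each an object with "dp": the shift along the world's x, y, z in units of 30 mm (1.0 is 30 mm), a list of three; "angular": the turn, a rotation vector about the world's x, y, z in degrees, a list of three. In form: [{"dp": [dx, dy, dz], "angular": [ax, ay, az]}, ...]. A call has 1 to 20 rows; each row shifts and turns the commanded pose from where the row before left it; what a row does not reach is not made up. A row lasts 1/10 s, in which the tool goes at most 50 mm and 8.59 degrees, less where a joint would pass 70% of its speed; a pose out of reach is approached as far as the arm can. A call is refused whole if a number of a shift passes 1 or a number of a turn 8.59, either way. A call with a gripper value outside its range is refused whole. OPENING is the closure, from 0 (fully open) to 1 (shut), set as the call begins (- or left out, the last holds). The fingers move at their own pace and stop on an object; FORCE is the grip in N (left out, the last holds). Time passes only in rows, so rows that do not move let the fingers close. It gives the time, the measured TCP pose, the force, the opening and the grip force at its end, in the units of the state.
- sense(): the state, without advancing time (a new reading comes with each control period).
- vision.snapshot(name): name is "side" or "top"; returns a dict with "image" (400x640x3 uint8, blue, green, red), "range_z" (400x640 float32, m along the optical axis (not along the pixel's ray), 0 where there is no reading), "mtx" (3x3 intrinsics, pixels), "dist" ([k1, k2, p1, p2, k3] as OpenCV has them; the pictures are not rectified), "pose" (4x4, takes a point from camera to world coordinates). Camera axes: x right, y down, z forward; pixel columns grow to the right and rows downward; lengths in m; the calibration is good to about 2 mm. A picture is of the moment at which its call begins.
- order.sign_off(): hands the job in; it is judged then, once.
The state is a dict: "t": time; "q": joint angles; "qd": joint speeds; "tau": joint torques, N m; "tcp_pos": TCP position; "tool_rot": TCP orientation; "force": force on the tool from outside, world axes, zero at the start; "ft_torque": the same for the moment, N m; "finger_gap": opening from 0.0 (shut) to 1.0 (fully open); "gripper_force": force on a finger pad.
Only numpy, scipy, OpenCV 4.12 (cv2) and the standard library are available. Lean on these libraries where they do the work, as an engineer would, in place of code of your own. Each camera call takes 0.05 s, during which the arm holds its last target. There are 200 camera calls.

## Working session

There is one attempt and no reset: what is moved stays moved. The work goes in short steps, Python scripts to look and compute and a shell command to move; the robot and the scene stay as the last step left them, time stands still between calls to the robot, and variables do not carry over. Pictures are saved under pics/ and viewed, at most 10 in all, crops included, and the job is handed in when it is done.

```bash
mkdir -p pics; cat > h.py <<'E'
import numpy as np, cv2, pickle
from station import sense, vision, order
def snap(n):
    s=vision.snapshot(n); pickle.dump(s,open(f'{n}.pkl','wb')); return s
def load(n): return pickle.load(open(f'{n}.pkl','rb'))
def cloud(s):
    h,w=s['range_z'].shape
    uv=np.stack(np.meshgrid(np.arange(w),np.arange(h)),-1).reshape(-1,1,2).astype(float)
    n=cv2.undistortPoints(uv,np.array(s['mtx']),np.array(s['dist'])).reshape(h,w,2)
    z=s['range_z']; P=np.dstack([n[...,0]*z,n[...,1]*z,z])
    T=np.array(s['pose']); P=P@T[:3,:3].T+T[:3,3]; P[z==0]=np.nan
    return P
E
python3 - <<'E'
from h import *
for n in('top','side'):
    s=snap(n); cv2.imwrite(f'pics/{n}0.png',s['image']); print(n,np.round(s['pose'],3).tolist())
print(sense())
E
```

```text
top [[-0.018, -0.994, 0.11, 0.333], [-1.0, 0.019, 0.004, -0.009], [-0.006, -0.109, -0.994, 1.148], [0.0, 0.0, 0.0, 1.0]]
side [[0.992, -0.106, 0.069, 0.418], [-0.125, -0.751, 0.649, -0.581], [-0.017, -0.652, -0.758, 0.755], [0.0, 0.0, 0.0, 1.0]]
{'t': 0.1, 'q': array([-1.37246448e+00,  5.28371752e-01,  1.43376758e+00,  1.25424781e-05,
        1.18140429e+00, -1.78506705e-01]), 'qd': array([-0.00026146, -0.00153651, -0.00120493,  0.00022929,  0.00075537,
       -0.0007201 ]), 'tau': array([-5.58217016e-04, -4.43303919e+01, -1.78585553e+01, -2.22135018e-04,
        3.91729773e-03,  1.33502246e-05]), 'tcp_pos': array([ 0.2298815 , -0.58046486,  0.2133345 ]), 'tool_rot': array([ 9.82301521e-01,  1.87303951e-01, -3.87022831e-06, -9.75492977e-04]), 'force': array([-0.3769898 ,  0.45033495, -0.46054675]), 'ft_torque': array([ 0.00494687, -0.0165992 , -0.01011279]), 'gripper_force': 0.0, 'finger_gap': 1.0021346553295536}
```

View pics/top0.png

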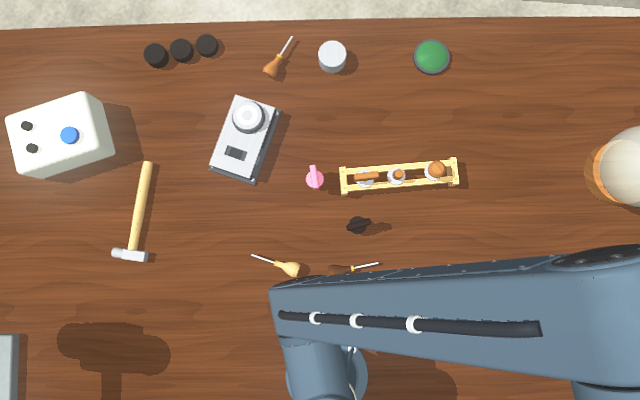

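View pics/side0.png

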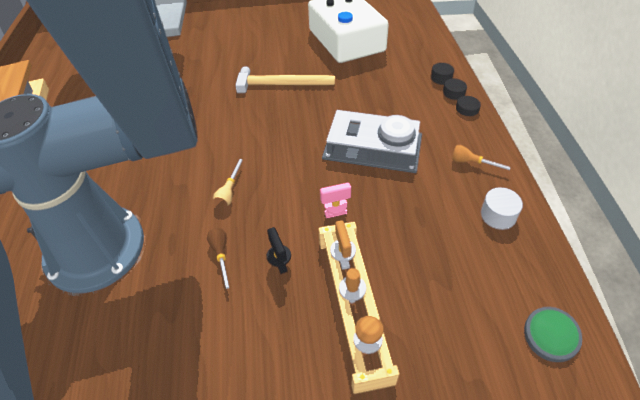

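Top view: the rack spans about (340,180) to (458,170). The handles in it are a flat wing at (366,177), a slim stick at (397,174) and a mushroom ball at (437,169). The die holder is at (245,140), with its die at (247,117) and its slot at (236,153).
Could be mistaken for the key: wooden wing (366,177), pink (315,177), black (358,225), stick (397,174), ball (437,169). I choose the wooden wing at (366,177), which is at side (343,238), and will check it in one close crop.

```bash
python3 - <<'E'
from h import *
t=load('top'); s=load('side')
a=cv2.resize(t['image'][80:240,200:460],None,fx=3,fy=3,interpolation=2)[:, :780]
b=cv2.resize(s['image'][100:390,300:440],(290,600)) 
cv2.imwrite('pics/crop1.png',a); 
for n,S,(u0,u1,v0,v1) in(('top',t,(335,465,150,200)),('side',s,(315,400,215,385))):
    P=cloud(S)[v0:v1,u0:u1]; z=P[...,2]
    m=((z>.085)&(z<.13)).astype(np.uint8); k,l,st,c=cv2.connectedComponentsWithStats(m)
    for i in range(1,k):
        q=P[l==i]
        if len(q)<15: continue
        top=q[q[:,2]>q[:,2].max()-.008]
        r=cv2.minAreaRect((top[:,:2]*1000).astype(np.float32))
        print(n,len(q),c[i]+[u0,v0],top.mean(0).round(4),q[:,2].max().round(4),np.round(r[0],1),np.round(r[1],1),round(r[2],1))
# slot & die
for n,S,(u0,u1,v0,v1) in(('top',t,(200,290,85,195)),('side',s,(320,425,100,180))):
    P=cloud(S)[v0:v1,u0:u1]; z=P[...,2]; g=S['image'][v0:v1,u0:u1].max(2)
    pl=(abs(z-.05)<.005); print(n,'plate z',np.nanmedian(z[pl]))
    d=P[abs(z-.075)<.006]; r=cv2.minAreaRect((d[:,:2]*1000).astype(np.float32)); print('die',d.mean(0).round(4),np.round(r[0],1),np.round(r[1],1))
    q=P[pl]; r=cv2.minAreaRect((q[:,:2]*1000).astype(np.float32)); print('plate',np.round(r[0],1),np.round(r[1],1),r[2])
    m=((g<90)).astype(np.uint8);k,l,st,c=cv2.connectedComponentsWithStats(m)
    for i in range(1,k):
        if st[i,4]>30: q=P[l==i]; print('dark',st[i],c[i]+[u0,v0],np.nanmean(q,0).round(4))
E
```

```text
top 247 [436.33603239 168.63562753] [ 0.5051 -0.2781  0.1056] 0.1103 [ 505.1 -278.6] [30.8 31.8] 37.0
top 80 [397.5875 173.325 ] [ 0.4955 -0.183   0.1016] 0.1055 [ 495.1 -182.9] [19.6 19.3] 0.1
top 184 [365.68478261 175.59782609] [ 0.4913 -0.1051  0.1052] 0.1102 [ 491.4 -104.7] [14.6 59.2] 5.5
side 351 [342.95156695 237.11111111] [ 0.4933 -0.1093  0.1041] 0.1081 [ 493.5 -107.7] [15.8 60. ] 5.1
side 200 [352.925 276.68 ] [ 0.4981 -0.1877  0.101 ] 0.1051 [ 498.1 -187.5] [19.4 20.1] 87.5
side 597 [368.85259631 329.45896147] [ 0.5073 -0.282   0.1044] 0.1086 [ 507.5 -281.2] [32.2 31.5] 32.4
top plate z 0.05098604235311277
die [0.6553 0.1875 0.0754] [655.6 188.5] [72.2 72.7]
plate [609.  206.1] [111.1 196.5] 69.56494903564453
dark [61 25 15 39 99] [268.49494949 129.82828283] [0.6307 0.1409 0.0203]
side plate z 0.05112746299139603
die [0.6561 0.1831 0.0753] [657.8 187.1] [71.1 72.8]
plate [610.1 205.1] [116.4 194.4] 69.76777648925781
dark [10 45  5 11 31] [332.16129032 148.90322581] [0.5138 0.1899 0.0209]
```

View pics/crop1.png

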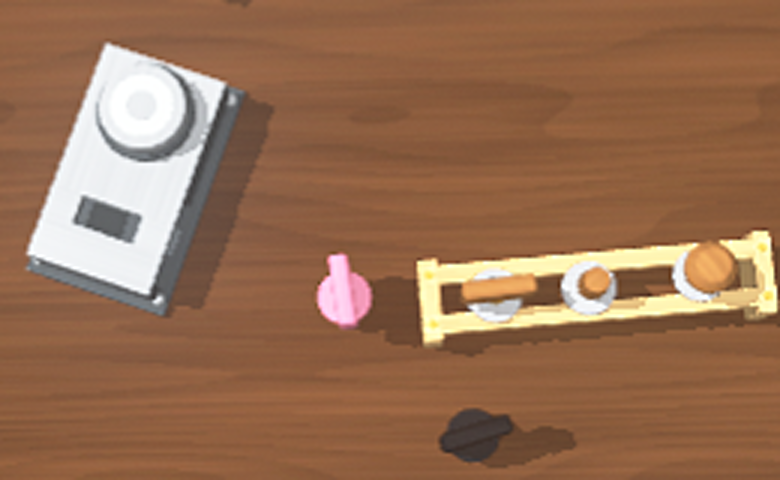

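The crop confirms it: the flat wooden wing stands over its white collar at the left end of the rack. The slot is at about (236,153). Next I measure the slot and plate.

```bash
python3 - <<'E'
from h import *
t=load('top'); s=load('side')
for n,S,(u0,u1,v0,v1) in(('top',t,(222,252,142,164)),('side',s,(340,365,122,145))):
    g=S['image'][v0:v1,u0:u1].max(2)
    m=((g<150)).astype(np.uint8);k,l,st,c=cv2.connectedComponentsWithStats(m)
    T=np.array(S['pose'])
    for i in range(1,k):
        if st[i,4]<40: continue
        v,u=np.nonzero(l==i); uv=np.stack([u+u0,v+v0],-1).reshape(-1,1,2).astype(float)
        d=cv2.undistortPoints(uv,np.array(S['mtx']),np.array(S['dist'])).reshape(-1,2)
        d=np.c_[d,np.ones(len(d))]@T[:3,:3].T; X=T[:3,3]+d*((.05-T[2,3])/d[:,2])[:,None]
        r=cv2.minAreaRect((X[:,:2]*1000).astype(np.float32)); print(n,st[i],X.mean(0).round(4),np.round(r[0],1),np.round(r[1],1),r[2])
P=cloud(t)
print('pink',np.nanmax(P[160:195,300:330,2]),'rack',np.nanmax(P[160:200,338,2]))
E
```

```text
top [  3   4  22  15 193] [0.5635 0.2226 0.05  ] [563.7 222.8] [53.4 24.4] 70.3261489868164
side [  6   0  14  14 142] [0.565  0.2197 0.05  ] [565.  220.4] [48.  22.8] 70.16887664794922
pink 0.08699599217211573 rack 0.005668439814172199
```

```bash
python3 -m crank '[{"dp":[0.8,1,0],"angular":[0,0,8.2]},{"dp":[0.8,1,0],"angular":[0,0,8.2]},{"dp":[0.8,1,0],"angular":[0,0,8.2]},{"dp":[0.8,1,0],"angular":[0,0,8.2]},{"dp":[0.8,1,0],"angular":[0,0,8.2]},{"dp":[0.8,1,0],"angular":[0,0,8.2]},{"dp":[0.8,1,0],"angular":[0,0,8.2]},{"dp":[0.8,1,0],"angular":[0,0,8.2]},{"dp":[0.8,1,0],"angular":[0,0,8.2]},{"dp":[0.8,1,0],"angular":[0,0,0]},{"dp":[0.7,1,0],"angular":[0,0,0]},{"dp":[0,1,0],"angular":[0,0,0]},{"dp":[0,1,0],"angular":[0,0,0]},{"dp":[0,1,0],"angular":[0,0,0]},{"dp":[0,1,0],"angular":[0,0,0]},{"dp":[0,0.8,0],"angular":[0,0,0]},{"dp":[0,0,0],"angular":[0,0,0]},{"dp":[0,0,0],"angular":[0,0,0]}]' 0
```

```text
t: 1.9
tcp_pos: [0.491, -0.107, 0.2141]
tool_rot: [0.673, 0.74, -0.0, 0.0]
force: [-0.5, -0.9, 1.0]
finger_gap: 1.001
gripper_force: 0.0
```

```bash
python3 -m crank '[{"dp":[0.05,0.03,-0.8],"angular":[0,0,0]},{"dp":[0,0,-0.8],"angular":[0,0,0]},{"dp":[0,0,-0.8],"angular":[0,0,0]},{"dp":[0,0,-0.7],"angular":[0,0,0]},{"dp":[0,0,-0.6],"angular":[0,0,0]},{"dp":[0,0,-0.5],"angular":[0,0,0]},{"dp":[0,0,0],"angular":[0,0,0]},{"dp":[0,0,0],"angular":[0,0,0]}]' 0 && python3 -m crank '[{"dp":[0,0,0],"angular":[0,0,0]},{"dp":[0,0,0],"angular":[0,0,0]},{"dp":[0,0,0],"angular":[0,0,0]},{"dp":[0,0,0],"angular":[0,0,0]},{"dp":[0,0,0],"angular":[0,0,0]},{"dp":[0,0,0],"angular":[0,0,0]},{"dp":[0,0,0],"angular":[0,0,0]},{"dp":[0,0,0],"angular":[0,0,0]}]' 1 60
```

```text
t: 2.7
tcp_pos: [0.4927, -0.1073, 0.0881]
tool_rot: [0.674, 0.739, -0.0, -0.0]
force: [-0.3, 1.0, -0.7]
finger_gap: 1.003
gripper_force: 0.0
t: 3.5
tcp_pos: [0.4925, -0.1062, 0.0882]
tool_rot: [0.673, 0.74, -0.0, -0.0]
force: [-1.2, -1.1, 0.2]
finger_gap: -0.002
gripper_force: 0.0
```

The fingers shut on nothing, so I look.

```bash
python3 - <<'E'
from h import *
t=snap('top'); s=snap('side'); print(sense())
a=cv2.resize(s['image'][130:390,260:450],(438,600)); b=cv2.resize(t['image'][130:230,290:470],(360,200))
o=np.zeros((600,800,3),np.uint8); o[:,:438]=a; o[:200,440:]=b; cv2.imwrite('pics/c2.png',o)
E
```

```text
{'t': 3.6, 'q': array([-4.34518321e-01,  5.66969409e-01,  1.84609044e+00, -4.56210460e-05,
        7.28639474e-01, -5.28620863e-01]), 'qd': array([-0.00102174,  0.00166362, -0.00126011, -0.00270501, -0.00061015,
       -0.00119515]), 'tau': array([ 5.59784181e-03, -3.79892743e+01, -9.82070804e+00, -2.36613241e-04,
        1.05722844e-03, -2.50619144e-05]), 'tcp_pos': array([ 0.49247494, -0.10619703,  0.08816437]), 'tool_rot': array([ 6.73053635e-01,  7.39593674e-01, -3.04481796e-05, -4.63473510e-05]), 'force': array([-0.65459521,  0.66005556, -0.59783926]), 'ft_torque': array([ 0.01494543,  0.0082333 , -0.05422603]), 'gripper_force': 0.0, 'finger_gap': 0.002163008341953117}
```

View pics/c2.png

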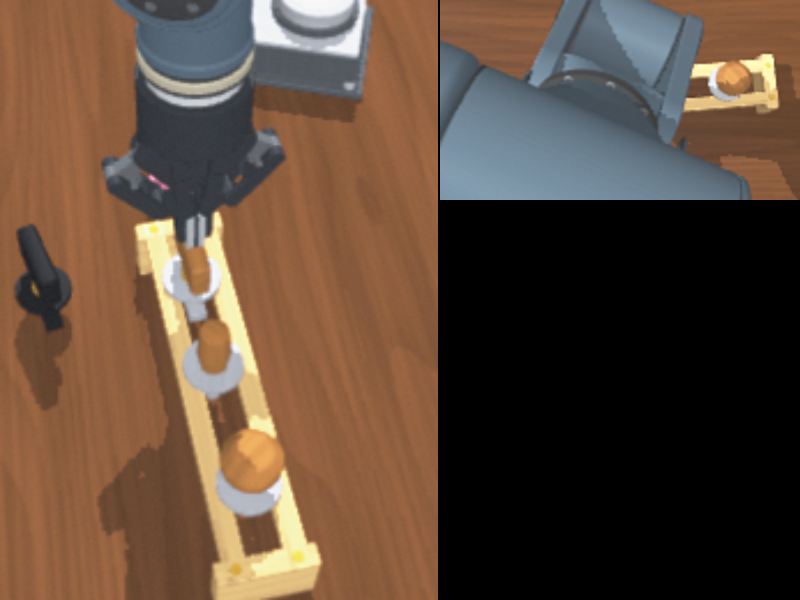

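The shut fingers at crop (195,235) stand beyond the wing, whose visible top is at (196,265), instead of astride it. I measure both in the same side picture.

```bash
python3 - <<'E'
from h import *
s=load('side'); P=cloud(s); im=s['image']
# crop->full: u=260+x*190/438, v=130+y*260/600
for v in range(218,262,2):
    row=[]
    for u in (341,343,345,347):
        row.append(str(np.round(P[v,u]*1000).astype(int)) if np.isfinite(P[v,u,0]) else '-')
    print(v,row,im[v,345])
E
```

```text
218 ['[ 488 -120  164]', '[ 491 -119  161]', '[ 496 -110  150]', '[ 498 -118  159]'] [54 48 48]
220 ['[ 488 -120  158]', '[ 491 -121  159]', '[ 496 -111  145]', '[ 498 -118  154]'] [59 54 51]
222 ['[ 488 -120  153]', '[ 492 -119  151]', '[ 496 -113  143]', '[ 498 -119  151]'] [72 70 68]
224 ['[ 488 -121  150]', '[ 492 -116  143]', '[ 495 -118  144]', '[ 498 -118  143]'] [80 77 75]
226 ['[ 488 -120  143]', '[ 492 -118  139]', '[ 495 -119  140]', '[ 498 -118  138]'] [85 80 80]
228 ['[ 489 -116  132]', '[ 492 -118  135]', '[ 495 -118  133]', '[ 498 -119  134]'] [86 83 81]
230 ['[ 488 -119  131]', '[ 492 -118  129]', '[ 495 -120  130]', '[ 498 -120  130]'] [86 84 82]
232 ['[ 489 -118  123]', '[ 492 -118  123]', '[ 495 -117  121]', '[ 499 -118  122]'] [87 83 81]
234 ['[ 488 -119  120]', '[ 492 -118  118]', '[ 495 -118  117]', '[ 499 -118  116]'] [83 79 78]
236 ['[ 489 -118  113]', '[ 492 -118  112]', '[ 496 -117  110]', '[ 499 -116  108]'] [82 87 99]
238 ['[ 489 -117  104]', '[ 492 -118  105]', '[ 496 -117  105]', '[ 499 -117  103]'] [ 72 125 183]
240 ['[ 488 -119  102]', '[ 492 -121  105
[... 332 characters left out ...]
31 189]
248 ['[ 488 -126   88]', '[ 490 -135  101]', '[ 493 -136  102]', '[ 496 -135  100]'] [ 76 130 191]
250 ['[ 488 -127   83]', '[ 489 -136   97]', '[ 493 -137   97]', '[ 496 -136   95]'] [ 68 115 168]
252 ['[ 488 -126   76]', '[ 490 -135   90]', '[ 493 -137   91]', '[ 496 -137   91]'] [ 68 117 172]
254 ['[ 489 -117   57]', '[ 490 -135   83]', '[ 493 -138   87]', '[ 496 -137   84]'] [ 68 113 164]
256 ['[ 489 -120   56]', '[ 490 -136   79]', '[ 493 -138   81]', '[ 497 -136   77]'] [ 65 115 166]
258 ['[ 488 -126   58]', '[ 492 -124   54]', '[ 495 -127   57]', '[ 498 -126   56]'] [171 165 169]
260 ['[ 487 -129   56]', '[ 491 -128   53]', '[ 494 -130   56]', '[ 498 -128   52]'] [185 176 172]
```

The pads' front face is at y=-118, as it should be, but the fingers are visible only down to z≈0.107, just above the wing top. The reported TCP puts the tips at 0.071. I raise the arm and measure where the tips really are.

```bash
python3 -m crank '[{"dp":[0,0,0.7],"angular":[0,0,0]},{"dp":[0,0,0.8],"angular":[0,0,0]},{"dp":[0,0,0.5],"angular":[0,0,0]},{"dp":[0,0,0],"angular":[0,0,0]},{"dp":[0,0,0],"angular":[0,0,0]}]'; python3 - <<'E'
from h import *
s=snap('side'); P=cloud(s); im=s['image']; print(sense()['tcp_pos'],sense()['finger_gap'])
m=(abs(P[...,0]-.4925)<.03)&(abs(P[...,1]+.106)<.03)&(P[...,2]>.115)
z=P[m]; print(z[:,2].min())
for lo in np.arange(.10,.2,.006):
    q=P[(abs(P[...,0]-.4925)<.06)&(abs(P[...,1]+.106)<.04)&(P[...,2]>=lo)&(P[...,2]<lo+.006)]
    if len(q): print(round(lo,3),len(q),q.min(0).round(3)[:2],q.max(0).round(3)[:2])
cv2.imwrite('pics/c3.png',cv2.resize(im[120:280,260:440],None,fx=3.5,fy=3.5))
E
```

```text
t: 4.1
tcp_pos: [0.4923, -0.1061, 0.1481]
tool_rot: [0.673, 0.74, 0.0, 0.0]
force: [0.1, -0.8, -0.4]
finger_gap: -0.002
gripper_force: 0.0
[ 0.49190764 -0.10595336  0.14757877] -0.0009434223055536929
0.16641573475457672
0.1 243 [ 0.483 -0.139] [ 0.504 -0.078]
0.106 17 [ 0.489 -0.135] [ 0.499 -0.082]
0.166 12 [ 0.488 -0.119] [ 0.501 -0.112]
0.172 40 [ 0.48 -0.12] [ 0.507 -0.106]
0.178 38 [ 0.48 -0.12] [ 0.507 -0.106]
0.184 44 [ 0.48 -0.12] [ 0.506 -0.108]
0.19 42 [ 0.48  -0.119] [ 0.508 -0.107]
0.196 41 [ 0.481 -0.119] [ 0.508 -0.113]
```

View pics/c3.png

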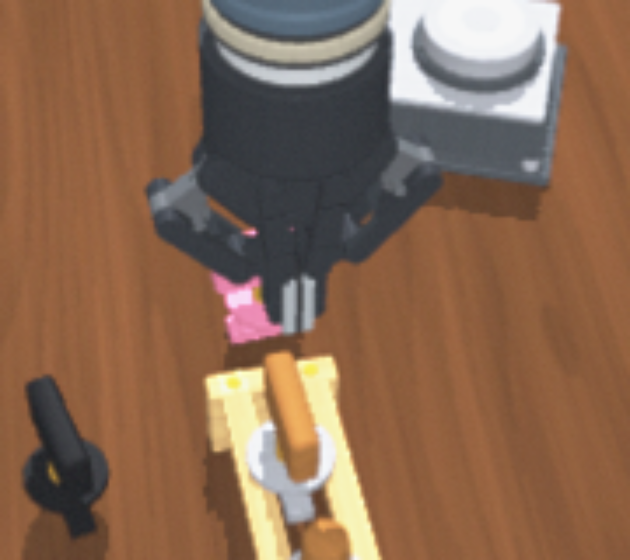

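The shut fingertips sit at crop (297,330), z≈0.167, centred over the wing in x and y. With the TCP reported at 0.148, the reading is about 37 mm low against the stated geometry. Two camera readings agree, so I work from the measured tips and go down 98 mm with the gripper open.

```bash
python3 -m crank '[{"dp":[0,0,0],"angular":[0,0,0]},{"dp":[0,0,0],"angular":[0,0,0]},{"dp":[0,0,0],"angular":[0,0,0]},{"dp":[0,0,0],"angular":[0,0,0]},{"dp":[0,0,0],"angular":[0,0,0]},{"dp":[0,0,-0.6],"angular":[0,0,0]},{"dp":[0,0,-0.6],"angular":[0,0,0]},{"dp":[0,0,-0.6],"angular":[0,0,0]},{"dp":[0,0,-0.5],"angular":[0,0,0]},{"dp":[0,0,-0.5],"angular":[0,0,0]},{"dp":[0,0,-0.4],"angular":[0,0,0]},{"dp":[0,0,0],"angular":[0,0,0]},{"dp":[0,0,0],"angular":[0,0,0]}]' 0 && python3 -m crank '[{"dp":[0,0,0],"angular":[0,0,0]},{"dp":[0,0,0],"angular":[0,0,0]},{"dp":[0,0,0],"angular":[0,0,0]},{"dp":[0,0,0],"angular":[0,0,0]},{"dp":[0,0,0],"angular":[0,0,0]},{"dp":[0,0,0],"angular":[0,0,0]},{"dp":[0,0,0],"angular":[0,0,0]}]' 1 70
```

```text
t: 5.45
tcp_pos: [0.4926, -0.1062, 0.0522]
tool_rot: [0.673, 0.74, -0.0, -0.0]
force: [0.3, -1.2, -0.6]
finger_gap: 0.999
gripper_force: 0.0
t: 6.15
tcp_pos: [0.4926, -0.1063, 0.0526]
tool_rot: [0.673, 0.74, 0.0, 0.0]
force: [-0.9, 0.1, 5.0]
finger_gap: 0.175
gripper_force: 68.8
```

Gripped: opening 0.175 is about 15 mm, matching the 16 mm wing. Now I lift it and carry it above the slot, turning −25.3°.

```bash
python3 -m crank '[{"dp":[0,0,0.3],"angular":[0,0,0]},{"dp":[0,0,0.5],"angular":[0,0,0]},{"dp":[0,0,0.7],"angular":[0,0,0]},{"dp":[0,0,0.8],"angular":[0,0,0]},{"dp":[0,0,0.8],"angular":[0,0,0]},{"dp":[0,0,0.4],"angular":[0,0,0]},{"dp":[0.1,0.5,0],"angular":[0,0,-1.3]},{"dp":[0.2,0.9,0],"angular":[0,0,-2]},{"dp":[0.2,0.9,0],"angular":[0,0,-2]},{"dp":[0.2,0.9,0],"angular":[0,0,-2]},{"dp":[0.2,0.9,0],"angular":[0,0,-2]},{"dp":[0.2,0.9,0],"angular":[0,0,-2]},{"dp":[0.2,0.9,0],"angular":[0,0,-2]},{"dp":[0.2,0.9,0],"angular":[0,0,-2]},{"dp":[0.2,0.9,0],"angular":[0,0,-2]},{"dp":[0.2,0.9,0],"angular":[0,0,-2]},{"dp":[0.2,0.9,0],"angular":[0,0,-2]},{"dp":[0.2,0.9,0],"angular":[0,0,-2]},{"dp":[0.1,0.52,0],"angular":[0,0,-2]},{"dp":[0,0,0],"angular":[0,0,0]}]' && python3 -m crank '[{"dp":[0,0,0],"angular":[0,0,0]},{"dp":[0,0,0],"angular":[0,0,0]}]'; python3 - <<'E'
from h import *
s=snap('side'); t=snap('top')
a=cv2.resize(s['image'][20:190,300:440],None,fx=3.2,fy=3.2)
b=cv2.resize(t['image'][90:200,190:300],None,fx=3,fy=3)
o=np.zeros((600,800,3),np.uint8); o[:a.shape[0],:a.shape[1]]=a; o[:330,460:790]=b
cv2.imwrite('pics/c4.png',o)
E
```

```text
t: 8.15
tcp_pos: [0.5642, 0.2234, 0.157]
tool_rot: [0.818, 0.575, 0.0, -0.0]
force: [-0.4, 0.0, -2.7]
finger_gap: 0.177
gripper_force: 68.3
t: 8.35
tcp_pos: [0.5639, 0.2204, 0.157]
tool_rot: [0.819, 0.574, -0.001, -0.0]
force: [-1.3, -0.1, -0.7]
finger_gap: 0.174
gripper_force: 68.3
```

View pics/c4.png

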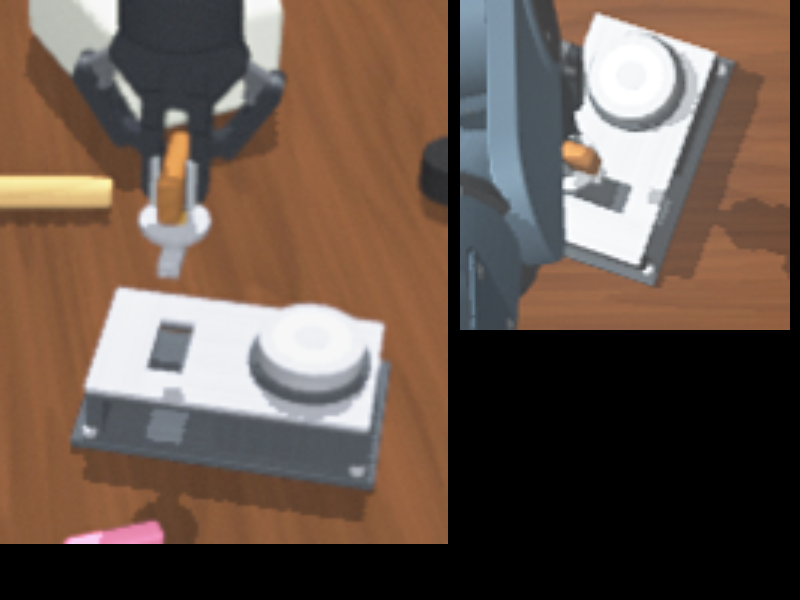

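The key hangs upright in the grip at side crop (175,190), with its T-head at (170,262) above the slot at (170,345) and lying parallel to it. Now I measure the offset between collar and slot in the same camera.

```bash
python3 - <<'E'
from h import *
from scipy.optimize import least_squares
s=load('side'); P=cloud(s); im=s['image'].astype(int)
R=(abs(P[...,0]-.565)<.045)&(abs(P[...,1]-.22)<.045)
br=(im.min(2)>120)
q=P[R&br&(P[...,2]>.145)&(P[...,2]<.170)]
print(len(q),q.min(0).round(4),q.max(0).round(4),np.median(q[:,2]))
# front rim: lowest image pixel per column = collar front edge
m=R&br&(P[...,2]>.145)&(P[...,2]<.172); pts=[]
for u in np.unique(np.nonzero(m)[1]):
    v=np.nonzero(m[:,u])[0].max(); pts.append(P[v,u])
pts=np.array(pts); f=least_squares(lambda c:np.hypot(pts[:,0]-c[0],pts[:,1]-c[1])-.023,[.565,.22],loss='soft_l1',f_scale=.002)
print('collar c',f.x.round(4),'rms',np.sqrt((f.fun**2).mean()),'rim z',pts[:,2].min(),pts[:,2].max())
w=R&(im[...,2]-im[...,0]>50)&(P[...,2]>.165)
q=P[w]; top=q[q[:,2]>q[:,2].max()-.01]; r=cv2.minAreaRect((top[:,:2]*1000).astype(np.float32)); print('wing',q[:,2].max(),r)
h=P[R&(P[...,2]>.118)&(P[...,2]<.142)]; print('head',len(h),h.min(0).round(4),h.max(0).round(4),h.mean(0).round(4))
E
```

```text
181 [0.5434 0.1958 0.1539] [0.5889 0.2388 0.1678] 0.1605070927984521
collar c [0.5658 0.2199] rms 0.0010337357609826946 rim z 0.15389697205603337 0.1599952626286466
wing 0.34744941505864896 ((602.5650024414062, 214.09742736816406), (6.892740249633789, 0.15425384044647217), 83.3570327758789)
head 66 [0.5517 0.1963 0.1295] [0.5753 0.2249 0.142 ] [0.5619 0.2062 0.1372]
```

Collar and slot agree within 1 mm. I lower in two stages.

```bash
python3 -m crank '[{"dp":[0,0,-0.4],"angular":[0,0,0]},{"dp":[0,0,-0.6],"angular":[0,0,0]},{"dp":[0,0,-0.6],"angular":[0,0,0]},{"dp":[0,0,-0.5],"angular":[0,0,0]},{"dp":[0,0,-0.3],"angular":[0,0,0]},{"dp":[0,0,-0.2],"angular":[0,0,0]},{"dp":[0,0,-0.2],"angular":[0,0,0]},{"dp":[0,0,-0.1],"angular":[0,0,0]},{"dp":[0,0,0],"angular":[0,0,0]}]' && python3 -m crank '[{"dp":[0,0,-0.1],"angular":[0,0,0]},{"dp":[0,0,-0.1],"angular":[0,0,0]},{"dp":[0,0,-0.1],"angular":[0,0,0]},{"dp":[0,0,-0.1],"angular":[0,0,0]},{"dp":[0,0,-0.1],"angular":[0,0,0]},{"dp":[0,0,0],"angular":[0,0,0]}]'
```

```text
t: 9.35
tcp_pos: [0.5645, 0.2214, 0.0701]
tool_rot: [0.819, 0.574, -0.0, -0.0]
force: [-0.4, 0.7, -1.6]
finger_gap: 0.175
gripper_force: 68.3
t: 9.95
tcp_pos: [0.5641, 0.2213, 0.0547]
tool_rot: [0.819, 0.574, -0.0, -0.0]
force: [-0.0, -0.3, -1.5]
finger_gap: 0.18
gripper_force: 68.3
```

```bash
python3 -m crank '[{"dp":[0,0,-0.04],"angular":[0,0,0]},{"dp":[0,0,-0.03],"angular":[0,0,0]},{"dp":[0,0,0],"angular":[0,0,0]},{"dp":[0,0,0],"angular":[0,0,0]}]'; python3 - <<'E'
from h import *
s=snap('side'); P=cloud(s); im=s['image'].astype(int); print(sense()['force'])
cv2.imwrite('pics/c5.png',cv2.resize(s['image'][60:180,310:430],None,fx=5,fy=5))
E
```

```text
t: 10.35
tcp_pos: [0.5645, 0.2214, 0.0532]
tool_rot: [0.819, 0.574, 0.0, 0.0]
force: [0.4, 0.1, -1.6]
finger_gap: 0.177
gripper_force: 68.3
[ 0.01831669 -0.30860261 -1.26574533]
```

View pics/c5.png

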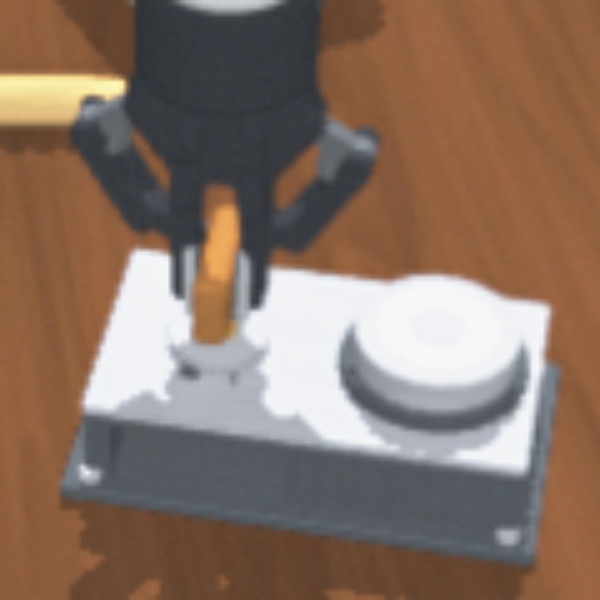

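The T-head is through the slot, and the collar at (220,350) hovers about 1 mm over the plate. I seat it lightly, then turn.

```bash
python3 -m crank '[{"dp":[0,0,-0.03],"angular":[0,0,0]},{"dp":[0,0,0],"angular":[0,0,0]},{"dp":[0,0,0],"angular":[0,0,0]}]'; python3 -m crank '[{"dp":[0,0,-0.02],"angular":[0,0,0]},{"dp":[0,0,0],"angular":[0,0,0]},{"dp":[0,0,0],"angular":[0,0,0]}]'
```

```text
t: 10.7
tcp_pos: [0.5647, 0.2214, 0.0526]
tool_rot: [0.819, 0.574, 0.0, 0.0]
force: [-1.7, -0.6, 1.6]
finger_gap: 0.178
gripper_force: 68.5
t: 11.0
tcp_pos: [0.5647, 0.2215, 0.0526]
tool_rot: [0.819, 0.574, 0.0, 0.0]
force: [-1.9, -0.9, 5.9]
finger_gap: 0.182
gripper_force: 69.7
```

It is seated, with the vertical force up to about 6 N. Quarter turn.

```bash
python3 -m crank '[{"dp":[0,0,0],"angular":[0,0,3]},{"dp":[0,0,0],"angular":[0,0,6]},{"dp":[0,0,0],"angular":[0,0,6]},{"dp":[0,0,0],"angular":[0,0,6]},{"dp":[0,0,0],"angular":[0,0,6]},{"dp":[0,0,0],"angular":[0,0,6]},{"dp":[0,0,0],"angular":[0,0,6]},{"dp":[0,0,0],"angular":[0,0,6]},{"dp":[0,0,0],"angular":[0,0,6]},{"dp":[0,0,0],"angular":[0,0,6]},{"dp":[0,0,0],"angular":[0,0,6]},{"dp":[0,0,0],"angular":[0,0,6]},{"dp":[0,0,0],"angular":[0,0,6]},{"dp":[0,0,0],"angular":[0,0,6]},{"dp":[0,0,0],"angular":[0,0,6]},{"dp":[0,0,0],"angular":[0,0,3]},{"dp":[0,0,0],"angular":[0,0,0]},{"dp":[0,0,0],"angular":[0,0,0]},{"dp":[0,0,0],"angular":[0,0,0]}]'; python3 -c "
from h import *
s=sense();print(s['ft_torque'],s['q'][5])"
```

```text
t: 12.9
tcp_pos: [0.5657, 0.2218, 0.0526]
tool_rot: [0.173, 0.985, 0.001, 0.001]
force: [-0.6, 0.3, 5.7]
finger_gap: 0.178
gripper_force: 69.3
[0.18837922 0.05727926 0.03662299] -1.0324648218423487
```

```bash
python3 -m crank '[{"dp":[0,0,0],"angular":[0,0,0]},{"dp":[0,0,0],"angular":[0,0,0]},{"dp":[0,0,0],"angular":[0,0,0]},{"dp":[0,0,0],"angular":[0,0,0]},{"dp":[0,0,0],"angular":[0,0,0]},{"dp":[0,0,0],"angular":[0,0,0]},{"dp":[0,0,0.2],"angular":[0,0,0]},{"dp":[0,0,0.5],"angular":[0,0,0]},{"dp":[0,0,0.8],"angular":[0,0,0]},{"dp":[0,0,1],"angular":[0,0,0]},{"dp":[0,0,1],"angular":[0,0,0]},{"dp":[0,0,0.5],"angular":[0,0,0]},{"dp":[-0.3,-0.8,0],"angular":[0,0,0]},{"dp":[-0.3,-0.8,0],"angular":[0,0,0]},{"dp":[-0.3,-0.8,0],"angular":[0,0,0]},{"dp":[-0.3,-0.8,0],"angular":[0,0,0]},{"dp":[-0.3,-0.8,0],"angular":[0,0,0]},{"dp":[-0.3,-0.8,0],"angular":[0,0,0]},{"dp":[-0.3,-0.8,0],"angular":[0,0,0]},{"dp":[0,0,0],"angular":[0,0,0]}]' 0; python3 - <<'E'
from h import *
t=snap('top'); s=snap('side')
a=cv2.resize(t['image'][85:195,195:300],None,fx=3.8,fy=3.8); b=cv2.resize(s['image'][80:180,320:430],None,fx=3.4,fy=3.4)
o=np.zeros((480,800,3),np.uint8); o[:a.shape[0],:a.shape[1]]=a; o[:b.shape[0],410:410+b.shape[1]]=b[:,:390]
cv2.imwrite('pics/c6.png',o)
for n,S in(('top',t),('side',s)):
    P=cloud(S); im=S['image'].astype(int)
    w=(abs(P[...,0]-.565)<.05)&(abs(P[...,1]-.22)<.05)&(im[...,2]-im[...,0]>50)&(P[...,2]>.06)&(P[...,2]<.13)
    q=P[w]
    if len(q)<10: continue
    top=q[q[:,2]>.098]; r=cv2.minAreaRect((top[:,:2]*1000).astype(np.float32)); print(n,len(q),np.median(top[:,2]),np.round(r[0],1),np.round(r[1],1),r[2])
E
```

```text
t: 14.9
tcp_pos: [0.5007, 0.0513, 0.1729]
tool_rot: [0.174, 0.985, -0.0, 0.0]
force: [-0.4, 0.3, 0.5]
finger_gap: 1.002
gripper_force: 0.0
top 167 0.10463504693464731 [563.4 221.2] [16.8 58.1] 70.78996276855469
side 374 0.10390713447862038 [572.9 217.9] [17.3 45.5] 68.0374755859375
```

View pics/c6.png

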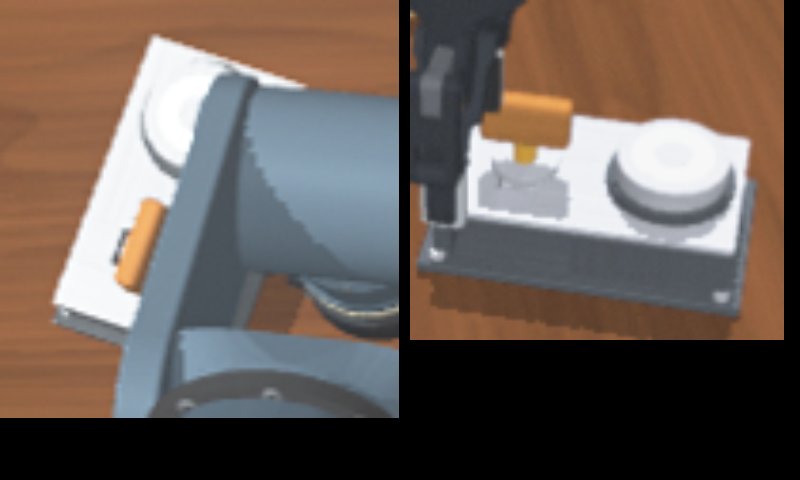

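The released key stands at top crop (143,245), with the wing along the plate and therefore square across the slot: 160.8° against 160°. Its top is at 0.104, so the collar is flat on the plate, and it is centred within 2 mm. The gripper is clear, so I hand in.

```bash
python3 -c "
from h import *
print(order.sign_off())"
```

```text
the job is handed in; nothing more can be done
None
```

The locking key is seated in the die holder, turned a quarter so its head lies square across the slot, and released. I did not disturb the other two tools, and the job was handed in at about 15 s.

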